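# Sort the parts from a motor strip-down into their sample trays

## Robot

A 6-joint arm with a two-finger parallel gripper is mounted at the origin on the work surface. World frame = base frame: x ahead of the robot, y to its left, z up, the work surface at z = 0. Lengths are in m, angles in rad, forces in N, time in s.
With the tool pointing down it reaches from about 0.425 to 0.95 m from the base axis. Payload 14.7 kg.
Tool frame: the origin (TCP) lies between the finger pads; the fingertips stand 22 mm ahead of it and the grasp point (between the pads) lies 3 mm ahead of it; z points along the fingers, y is the line along which they close (so a half turn about z gives the same grasp; the last joint's range is limited). The gripper opens to 85 mm and grips with 20 to 120 N. Pads are 22 mm wide; open, the fingers measure 114 mm over their backs; the gripper's body (76 mm by 85 mm) begins 54 mm behind the grasp point. The pads swing forward as they close: fully open they stand 13 mm farther back than shut.
Start: joints at [1.079, 0.48, 1.596, -0, 1.065, -0.047], TCP at [0.28, 0.587, 0.217] pointing down, gripper open.
Joint ranges: [-2.75, 2.75], [-0.82, 2.05], [0.23, 2.67], [-1.56, 4.7], [0.09, 2.69], [-2.92, 2.92]. Speed limits (rad/s): [1.89, 1.89, 2.39, 3.01, 3.01, 3.01].

## Interface

Orientations are given as a 3x3 rotation matrix whose columns are the frame's x, y, z axes.
In Python, from plant import readout, imaging, close_job gives the robot as it stands.
- The arm moves only by the tool apply_moves, never from a script. Its argument "deltas" is text: rows parted by semicolons, each of 7 numbers parted by spaces: the shift along the tool's x, y, z in m, then the turn, a rotation vector about the tool's x, y, z in degrees, then the finger opening in m, from 0 to 0.0854. In form: x y z rx ry rz gripper; .... A call has 1 to 12 rows; each row shifts and turns the commanded pose from where the row before left it, along the tool's axes as they then stand; what a row does not reach is not made up. A row lasts 1/10 s, in which the tool goes at most 50 mm and 8.59 degrees, less where a joint would pass 70% of its speed; a pose out of reach is approached as far as the arm can. A call with a gripper value outside its range is refused whole. The fingers move at their own pace and stop on an object; "squeeze" is the grip in N (left out, the last holds). Time passes only in rows, so rows that do not move let the fingers close. It gives the time, the measured TCP pose, the force, the opening and the grip force at its end, in the units of the state.
- readout.read_state(): the state, without advancing time (a new reading comes with each control period).
- imaging.get_image(name): name is "scene" or "side" or "wrist"; returns the picture (480x640x3 uint8, blue, green, red); there is no depth.
- imaging.camera_params(name): a dict with "vfov" (degrees; the focal length in pixels is half the picture's height over the tangent of half this angle, whatever the lens; pixels are square), "cx", "cy" (the principal point, pixels), "xyz" and "rotation" of the camera in the world. Camera axes: x right, y up, looking along -z (the intrinsics and any distortion apply to the point x, -y, -z); pixel columns grow to the right and rows downward; lengths in m; the calibration is good to about 2 mm. A picture is of the moment at which its call begins: read the wrist's pose just before it. camera_params takes no time and is no camera call; for the wrist camera it gives the pose at the moment of the call.
- close_job(): hands the job in; it is judged then, once.
The state is a dict: "clock": time; "q": joint angles; "dq": joint speeds; "tau": joint torques, N m; "ee_pos": TCP position; "tool_rot": TCP orientation; "ft_force": force on the tool from outside, world axes, zero at the start; "wrist_torque": the same for the moment, N m; "grip_width": opening from 0.0 (shut) to 1.0 (fully open); "finger_force": force on a finger pad.
Only numpy, scipy, OpenCV 4.12 (cv2) and the standard library are available. Lean on these libraries where they do the work, as an engineer would, in place of code of your own. Each camera call takes 0.05 s, during which the arm holds its last target. There are 200 camera calls.

## Task

Sort the four loose parts of the motor strip-down into the trays, each part into the tray that carries a fixed sample of its kind: the big hex bolt, the brass bush and both ball bearings. The bush stands in the narrow bay behind the bolt, so clear the bolt first. Set each part down gently on the tray's floor without dropping it, bolt standing on its head, bush on end, bearings flat side by side, and leave the tin and the V-block where they are.

Things in the scene. Friction and masses are not known exactly. Their poses are not given: they have to be found in the camera images.
- bolt: loose big steel hex bolt standing upside down on its head in the front of the bay: head 36 mm across flats (41 over corners), 15 mm high, then a 24 mm diameter shank up to 75 mm above its underside, about 0.41 kg. Its axis is its z; origin at the centre of its underside.
- bush: loose brass bush (plain tube) standing on end in the bay, right behind the bolt (further +x in the bay): 36 mm outside diameter, 24 mm bore, 30 mm high, about 0.19 kg. Its axis is its z; origin at the centre of its underside.
- bearing_a: loose plain steel ball bearing lying flat on the bench: ring of 52 mm outside diameter, 25 mm bore, 20 mm high, black seal on top, about 0.17 kg; the two bearings are alike and both belong in tray_bearings. Its axis is its z; origin at the centre of its underside.
- bearing_b: loose plain steel ball bearing lying flat on the bench: ring of 52 mm outside diameter, 25 mm bore, 20 mm high, black seal on top, about 0.17 kg; the two bearings are alike and both belong in tray_bearings. Its axis is its z; origin at the centre of its underside.
- tray_bolts: fixed grey metal tray; origin under the centre of its open compartment (on the bench), z up. Compartment inside 110 (x) by 150 (y) mm, floor 3 mm above the bench, walls 3 mm thick, rims 22 mm high. A flat tab carries on 56 mm beyond the +x wall; on it, 86 mm from the origin along +x, is fixed for good a sample: a hex bolt like the loose one, lying along y, 39 mm high above the bench.
- tray_bushes: fixed grey metal tray; origin under the centre of its open compartment (on the bench), z up. Compartment inside 110 (x) by 150 (y) mm, floor 3 mm above the bench, walls 3 mm thick, rims 22 mm high. A flat tab carries on 56 mm beyond the +x wall; on it, 86 mm from the origin along +x, is fixed for good a sample: a brass bush like the loose one, standing on end, 33 mm high above the bench.
- tray_bearings: fixed grey metal tray; origin under the centre of its open compartment (on the bench), z up. Compartment inside 110 (x) by 150 (y) mm, floor 3 mm above the bench, walls 3 mm thick, rims 22 mm high. A flat tab carries on 56 mm beyond the +x wall; on it, 86 mm from the origin along +x, is fixed for good a sample: one ball bearing like the loose ones, lying flat, 23 mm high above the bench.
- bay: fixed dark steel channel along its x, open on top and at -x (robot side); origin under its centre. 140 (x) by 80 (y) mm, floor 4 mm thick, 70 mm between side walls, 3 mm back wall at +x, rims 36 mm high. Bolt 40 mm towards -x; bush 5 mm towards +x with 44 mm free behind it, 6 mm to the bolt head, 17 mm either side: fingers fit round it only along the bay's x, once the bolt is gone.
- tin: bystander: green round tin with a steel lid, 54 mm diameter, 50 mm high, loose on the bench; origin at the centre of its underside. Not to be moved.
- vblock: bystander: dark steel V-block, 46 by 46 mm, 42 mm high with a slot along its y on top, loose on the bench; origin at the centre of its underside. Not to be moved.

How it is judged:
By the outcome, as a careful person would: the job done as asked, in the order asked, and still so for the second after the job is handed in, with the robot touching nothing.
It also fails if it takes over 115 s, if anything falls off the work surface, if the arm or the gripper's body presses on something with over 40 N, if the wrist force passes 120 N, or if a joint passes its speed limit or range.

## Working session

There is one attempt and no reset: what is moved stays moved. The work goes in short steps, Python scripts to look and compute and a tool call to move; the robot and the scene stay as the last step left them, time stands still between calls to the robot, and variables do not carry over. Pictures are saved under pics/ and viewed, at most 14 in all, crops included, and the job is handed in when it is done.

Besides the shell and the picture viewer there is one more tool, called after "Request:" by a JSON object that holds its "api" and its "payload", one argument or row to a line. apply_moves: Moves the arm, as the interface text tells. Its arguments: {"type":"object","properties":{"deltas":{"type":"string"},"squeeze":{"type":"number"}},"required":["deltas"]}

```bash
ls; mkdir -p pics
python3 - <<'E'
from plant import readout, imaging
import cv2
s=readout.read_state();print(s)
for n in("scene","side","wrist"):
    p=imaging.camera_params(n);print(n,p)
    cv2.imwrite(f"pics/{n}0.png",imaging.get_image(n))
E
```

```text
pics
{'clock': 0.0, 'q': array([ 1.07941122e+00,  4.80832646e-01,  1.59689386e+00, -2.67370317e-05,
        1.06512509e+00, -4.66199109e-02]), 'dq': array([ 1.57132970e-03, -6.60890734e-04, -7.14378891e-04,  6.66355453e-04,
        1.49134728e-04, -3.32709185e-05]), 'tau': array([-3.26125162e-03, -9.50683951e+01, -4.30169499e+01, -4.12153131e-04,
        1.26220688e-02, -3.98003294e-06]), 'ee_pos': array([0.27944648, 0.58636182, 0.21666444]), 'tool_rot': array([[-9.02717283e-01,  4.30233864e-01, -5.73405031e-04],
       [ 4.30234245e-01,  9.02716588e-01, -1.12102034e-03],
       [ 3.53213205e-05, -1.25866291e-03, -9.99999207e-01]]), 'ft_force': array([ 0.41475723,  0.56050757, -0.35602306]), 'wrist_torque': array([ 0.067919  ,  0.05638939, -0.06694915]), 'finger_force': 0.0, 'grip_width': 0.9992992504073812}
scene {'vfov': 45.98638917519875, 'cx': 326.83486049343185, 'cy': 236.05597006334568, 'xyz': array([ 1.01588793, -0.18775063,  0.9257554 ]), 'rotation': array([[ 0.3867493 , -0.79590191,  0.46579516],
       [ 0.92217196,  0.33110895, -0.19991431],
       [ 0.00488324,  0.50685996,  0.86201458]])}
side {'vfov': 54.19322308333613, 'cx': 316.7473014362792, 'cy': 231.7913666316037, 'xyz': array([ 0.34307008, -0.65104982,  0.8455092 ]), 'rotation': array([[ 0.97209335,  0.17081312, -0.16080233],
       [-0.23428786,  0.74190383, -0.62824192],
       [ 0.01198791,  0.64838383,  0.76121922]])}
wrist {'vfov': 58.72932974226405, 'cx': 313.8528136066502, 'cy': 237.73757680934847, 'xyz': array([0.2182196 , 0.61616536, 0.37410489]), 'rotation': array([[ 0.42982075, -0.87051344, -0.23970916],
       [ 0.9029113 ,  0.41371752,  0.11657191],
       [-0.00230553, -0.26654113,  0.96382079]])}
```

View pics/scene0.png

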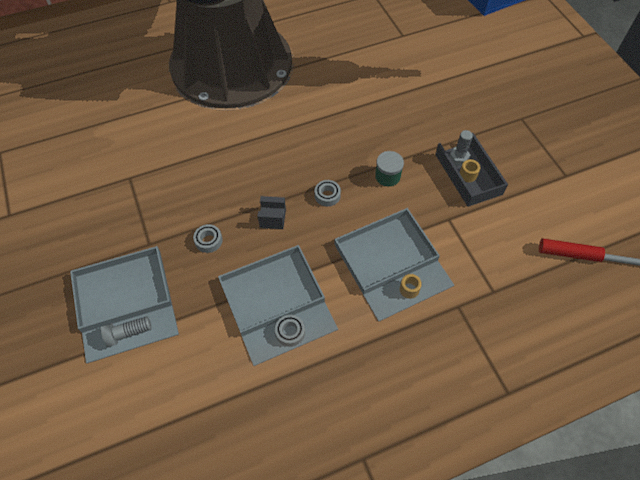

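View pics/side0.png

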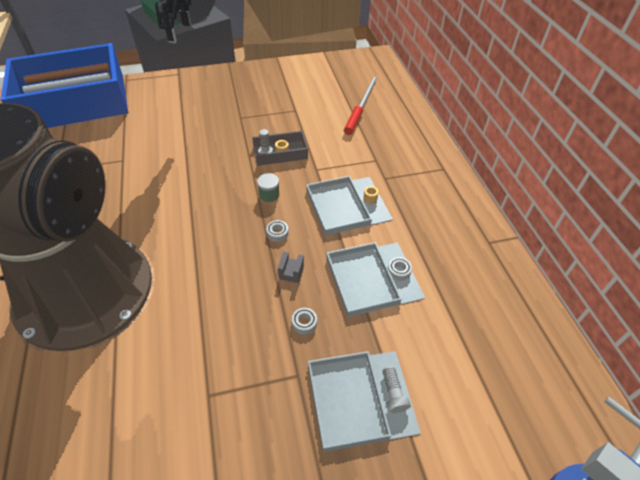

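The scene view shows bolts/bearings/bushes trays at about (120,287), (272,290), (385,250), loose bearings at (207,238) and (327,192), the V-block at (272,212), the tin at (390,168), and the bay at (470,168) with the bolt at (463,150) and bush at (471,170). The side view shows the same things at (350,400), (365,277), (338,205); bearings (304,320), (277,231); bay (280,148).

```bash
cat > h.py <<'E'
import numpy as np, cv2
from plant import readout, imaging
def ray(p,uv):
    f=240/np.tan(np.radians(p["vfov"])/2)
    d=np.array([(uv[0]-p["cx"])/f,-(uv[1]-p["cy"])/f,-1.])
    return p["xyz"],p["rotation"]@d
def plane(p,uv,z):
    o,d=ray(p,uv); return o+d*(z-o[2])/d[2]
def tri(rs):
    A=0;b=0
    for o,d in rs:
        d=d/np.linalg.norm(d);M=np.eye(3)-np.outer(d,d);A=A+M;b=b+M@o
    x=np.linalg.solve(A,b)
    return x,[float(np.linalg.norm(np.cross(x-o,d/np.linalg.norm(d)))) for o,d in rs]
def project(p,X):
    f=240/np.tan(np.radians(p["vfov"])/2)
    c=p["rotation"].T@(np.asarray(X)-p["xyz"]); return p["cx"]+f*c[0]/-c[2],p["cy"]-f*c[1]/-c[2]
E
python3 - <<'E'
from h import *
for n,box in(("scene",(50,120,540,380)),("side",(230,110,440,460))):
    im=cv2.imread(f"pics/{n}0.png");hsv=cv2.cvtColor(im,cv2.COLOR_BGR2HSV);p=imaging.camera_params(n)
    H,S,V=cv2.split(hsv)
    roi=np.zeros_like(H);roi[box[1]:box[3],box[0]:box[2]]=255
    grey=((S<75)|(V<45)).astype(np.uint8)*255&roi
    brass=((H>14)&(H<28)&(S>140)&(V>110)).astype(np.uint8)*255&roi
    for nm,m in(("grey",grey),("brass",brass)):
        cs,_=cv2.findContours(m,cv2.RETR_EXTERNAL,cv2.CHAIN_APPROX_NONE)
        for c in cs:
            a=cv2.contourArea(c)
            if a<60: continue
            h=cv2.convexHull(c); ap=cv2.approxPolyDP(h,6,True)[:,0].tolist() if a>1500 else ''
            e=cv2.fitEllipse(h) if len(h)>5 else None
            print(n,nm,a,cv2.boundingRect(c),np.round(e[0],1) if e else '',np.round(e[1],1) if e else '',ap)
a=cv2.imread("pics/scene0.png")[120:220,180:520]
b=cv2.imread("pics/side0.png")[120:340,240:410]
cv2.imwrite("pics/c1.png",cv2.resize(a,None,fx=2.35,fy=2.35,interpolation=3))
cv2.imwrite("pics/c2.png",cv2.resize(b,None,fx=2.7,fy=2.7,interpolation=3))
E
```

```text
scene grey 8707.0 (70, 246, 109, 118) [123.8 308.7] [107.7 156.3] [[157, 246], [178, 334], [87, 363], [70, 271]]
scene grey 8471.5 (218, 245, 120, 121) [275.4 305.3] [120.1 123.6] [[298, 245], [337, 329], [253, 365], [218, 276]]
scene grey 634.0 (193, 224, 30, 29) [207.4 238.1] [28.8 29.3] 
scene grey 7641.5 (334, 208, 120, 113) [392.7 264.7] [ 97.1 147.6] [[407, 208], [453, 285], [378, 320], [334, 239]]
scene grey 765.5 (257, 196, 29, 33) [271.5 212.3] [30.  42.5] 
scene grey 561.5 (314, 179, 27, 28) [327.1 192.6] [27.1 28.1] 
scene grey 517.0 (375, 151, 29, 28) [388.9 164.2] [27.5 29.8] 
scene grey 2921.0 (436, 130, 72, 76) [471.2 167.7] [59.9 84. ] [[463, 130], [475, 135], [507, 183], [502, 194], [470, 205], [436, 156], [438, 143]]
side grey 8448.5 (308, 351, 113, 101) [363.6 402.7] [114.7 128.4] [[395, 351], [420, 433], [323, 451], [308, 360]]
side grey 556.5 (291, 307, 27, 28) [303.9 320.5] [26.6 28.1] 
side grey 539.5 (278, 252, 26, 31) [290.5 266.4] [26.2 35.4] 
side grey 4996.0 (326, 242, 99, 75) [373.3 280. ] [ 83.  103.2] [[397, 242], [424, 298], [347, 316], [326, 253]]
side grey 389.5 (266, 220, 23, 22) [276.8 230.4] [22.7 23.5] 
side grey 3218.0 (306, 176, 87, 60) [347.3 205.8] [64.2 92.2] [[369, 177], [392, 219], [325, 235], [306, 184]]
side grey 498.0 (257, 173, 22, 29) [268.3 186.4] [23.9 30.3] 
side grey 1478.5 (253, 129, 55, 37) [279.9 147.6] [49.8 55.9]
```

View pics/c1.png

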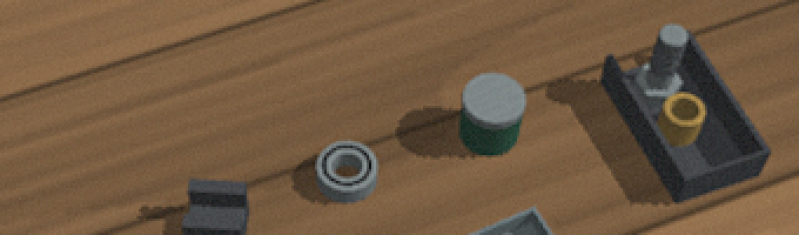

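View pics/c2.png

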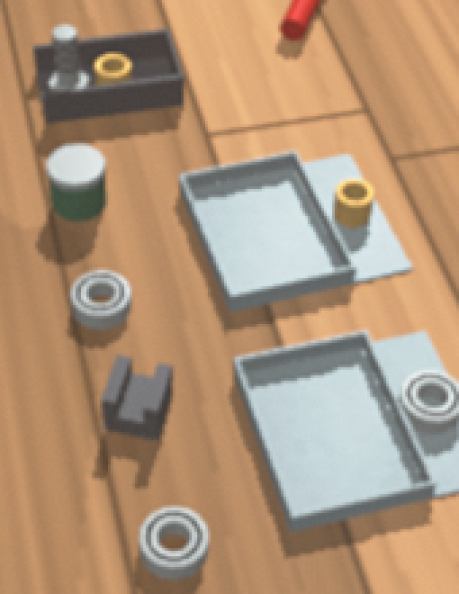

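The crops show (crop pixels) bolt top at (673,36) in scene and (65,33) in side. The bush top is at (684,107) and (113,66), the tin-side bearing's top at (347,165) and (101,294), and the other bearing at (174,537) in the side crop. The bay's rim corners are clear.

Run:
```python
from h import *
np.set_printoptions(precision=4,suppress=True)
P={n:imaging.camera_params(n) for n in("scene","side")}
sc=lambda x,y:((x+.5)/2.35-.5+180,(y+.5)/2.35-.5+120)
si=lambda x,y:((x+.5)/2.7-.5+240,(y+.5)/2.7-.5+120)
pts={"bolt top":(sc(673,36),si(65,33)),"bush top":(sc(684,107),si(113,66)),"bearA top":(sc(347,164),si(101,293)),
"bearB top":((207.3,236),si(174,537)),"bay rim -x+y":(sc(690,30),si(36,46)),"bay rim +x+y":(sc(768,153),si(172,31)),"bay rim +x-y":(sc(678,184),si(183,78)),"bay rim -x-y":(sc(606,58),si(46,90)),
"tin top":(sc(494,98),si(77,166)),
"bushtray rim -x+y":((407,209.5),si(181,178)),"rim -x-y":((335,239.5),si(230,295)),"tab +x+y":((452.5,284),si(350,155)),"tab +x-y":((379,319),si(410,269)),
"beartray rim -x+y":((298,246),si(236,360)),"rim -x-y":((219,277),si(290,520)),"tab +x+y":((336,329),(397,243)),"tab +x-y ":((254,363),(423,298)),
"bolttray rim -x+y":((157,248),(309,360)),"rim -x-y ":((71,272),(322.5,446)),"tab +x+y  ":((177,334),(395,352)),"tab +x-y  ":((88,361),(419,433))}
for k,(a,b) in pts.items():
    x,e=tri([ray(P["scene"],a),ray(P["side"],b)]);print(k,x,np.round(e,4)[0])
```

```text
bolt top [0.4507 0.3481 0.0772] 0.0004
bush top [0.4943 0.3438 0.0338] 0.001
bearA top [0.4298 0.0635 0.019 ] 0.001
bearB top [ 0.4396 -0.1829  0.0168] 0.0007
bay rim -x+y [0.4239 0.3902 0.0354] 0.001
bay rim +x+y [0.5635 0.3823 0.0364] 0.0009
bay rim +x-y [0.5591 0.3018 0.0367] 0.0028
bay rim -x-y [0.4242 0.3076 0.0417] 0.0027
tin top [0.4333 0.1945 0.0473] 0.0009
bushtray rim -x+y [0.5294 0.1879 0.0169] 0.0
rim -x-y [ 0.5282 -0.1879  0.0148] 0.0003
tab +x+y [ 0.6946 -0.0308  0.0027] 0.0003
tab +x-y [0.7071 0.0448 0.0013] 0.0011
beartray rim -x+y [ 0.5254 -0.0348  0.0195] 0.0001
tab +x-y  [ 0.6973 -0.1822  0.0004] 0.0012
bolttray rim -x+y [ 0.4297 -0.2742  0.02  ] 0.0008
rim -x-y  [ 0.4178 -0.4279  0.0186] 0.0012
tab +x+y   [ 0.5977 -0.2868  0.0013] 0.0002
tab +x-y   [ 0.5866 -0.4384 -0.0007] 0.0016
```

Request:
{"api": "apply_moves", "payload": {
  "deltas": "-0.032 -0.018 0 0 0 0 0.085;-0.032 -0.018 0 0 0 0 0.085;-0.032 -0.018 0 0 0 0 0.085;-0.032 -0.018 0 0 0 0 0.085;-0.032 -0.018 0 0 0 0 0.085;-0.032 -0.018 0 0 0 0 0.085;-0.032 -0.018 0 0 0 0 0.085;-0.032 -0.018 0 0 0 0 0.085;0 0 0 0 0 8.5 0.085;0 0 0 0 0 8.5 0.085;0 0 0 0 0 8.5 0.085;0 0 0 0 0 8.5 0.085"
}}

```text
clock: 1.35
ee_pos: [0.4488, 0.3463, 0.2171]
tool_rot: [[-0.502, 0.865, -0.0], [0.865, 0.502, -0.0], [-0.0, -0.0, -1.0]]
ft_force: [0.0, -1.1, -0.0]
grip_width: 0.991
finger_force: 0.0
```

Request:
{"api": "apply_moves", "payload": {
  "deltas": "0 0 0 0 0 8.5 0.085;0 0 0 0 0 8.5 0.085;0 0 0 0 0 8.5 0.085;0 0 0 0 0 8 0.085;0 0 0 0 0 0 0.085;0 0 0 0 0 0 0.085"
}}

```text
clock: 1.95
ee_pos: [0.4487, 0.3466, 0.2172]
tool_rot: [[0.048, 0.999, -0.0], [0.999, -0.048, -0.0], [-0.0, -0.0, -1.0]]
ft_force: [-0.1, 0.5, 0.2]
grip_width: 0.995
finger_force: 0.0
```

```bash
cat >> h.py <<'E'
def todo(X,yaw):
    "delta to TCP target X (world), yaw of tool y in deg: shift in present tool axes, turn needed"
    s=readout.read_state();R=s["tool_rot"]
    y=np.degrees(np.arctan2(R[1,1],R[0,1]))
    print("tcp",np.round(s["ee_pos"],4),"yaw %.2f"%y,"tilt",np.round(R[:2,2],4),"F",np.round(s["ft_force"],1),"grip",round(s["grip_width"],3),round(float(s["finger_force"]),1),"t",round(s["clock"],2))
    print("shift",np.round(R.T@(np.array(X)-s["ee_pos"]),4),"rz %.2f"%(y-yaw))
def snap(n,f):
    p=imaging.camera_params(n);im=imaging.get_image(n);cv2.imwrite(f"pics/{f}.png",im);return p,im
E
python3 - <<'E'
from h import *
todo((.451,.348,.063),-3)
p,im=snap("wrist","w1")
import pickle;pickle.dump(p,open("w1.pkl","wb"))
print(project(p,(.451,.348,.078)),project(p,(.494,.344,.034)))
E
```

```text
tcp [0.4487 0.3466 0.2172] yaw -2.73 tilt [-0.0002 -0.0001] F [-0.1  0.5  0.2] grip 0.995 0.0 t 1.95
shift [0.0015 0.0023 0.1542] rz 0.27
(np.float64(317.7911457497595), np.float64(216.17030430064528)) (np.float64(370.42814069672164), np.float64(206.68883563925124))
```

View pics/w1.png

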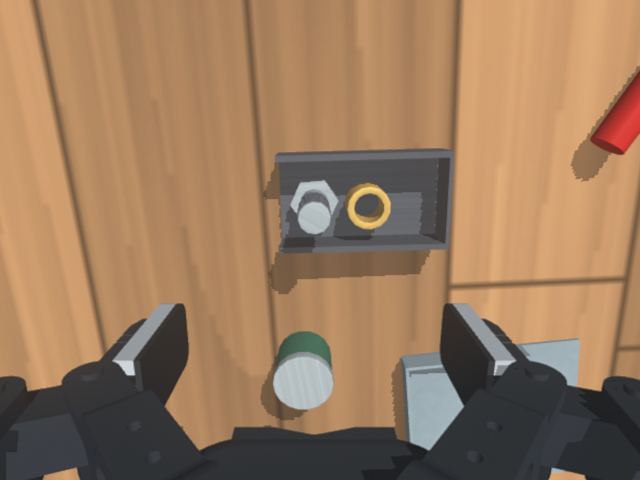

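The wrist view shows the bolt top at (314,218) and the bush top at (369,206), within 3 mm of the two-view estimate. The tool is already above the bolt.

Request:
{"api": "apply_moves", "payload": {
  "deltas": "0 0 0.025 0 0 0 0.06;0 0 0.03 0 0 0 0.06;0 0 0.03 0 0 0 0.06;0 0 0.03 0 0 0 0.06;0 0 0.02 0 0 0 0.06;0 0 0.01 0 0 0 0.06;0 0 0.004 0 0 0 0.06;0 0 0 0 0 0 0.06;0 0 0 0 0 0 0.06",
  "squeeze": 50
}}

```text
clock: 2.9
ee_pos: [0.4493, 0.347, 0.0692]
tool_rot: [[0.051, 0.999, 0.001], [0.999, -0.051, 0.001], [0.001, 0.001, -1.0]]
ft_force: [-0.1, -0.5, 0.0]
grip_width: 0.703
finger_force: 0.0
```

Run:
```python
from h import *
todo((.4487,.347,.068),-3)
p,im=snap("wrist","w2")
```

```text
tcp [0.4493 0.347  0.0692] yaw -2.95 tilt [0.0012 0.0008] F [-0.1 -0.5  0. ] grip 0.703 0.0 t 2.9
shift [-0.     -0.0006  0.0012] rz 0.05
```

View pics/w2.png

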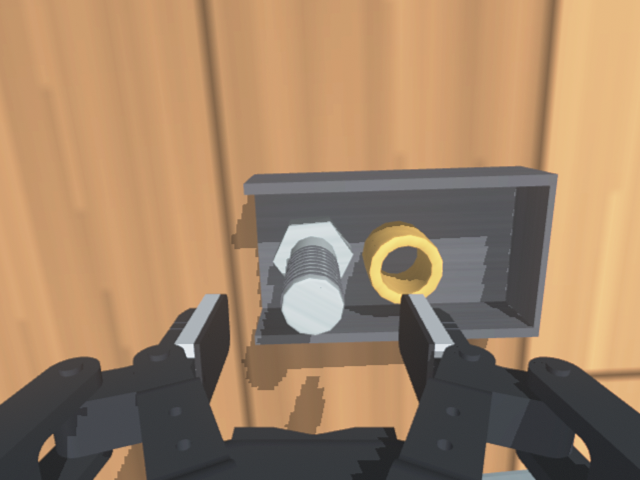

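The bolt top at (312,305) sits midway between the pads (228 and 400), so I close now.

Request:
{"api": "apply_moves", "payload": {
  "deltas": "0 0 0 0 0 0 0.015;0 0 0 0 0 0 0.015;0 0 0 0 0 0 0.015;0 0 0 0 0 0 0.015;0 0 0 0 0 0 0.015;0 0 0 0 0 0 0.015;0 0 0 0 0 0 0.015;0 0 0 0 0 0 0.015",
  "squeeze": 60
}}

```text
clock: 3.75
ee_pos: [0.4488, 0.3466, 0.0683]
tool_rot: [[0.052, 0.999, -0.0], [0.999, -0.052, -0.0], [-0.0, -0.0, -1.0]]
ft_force: [-0.5, 0.3, -0.2]
grip_width: 0.177
finger_force: 0.0
```

Run:
```python
from h import *
p,im=snap("wrist","w3")
todo((.4487,.347,.068),-3)
```

```text
tcp [0.4488 0.3466 0.0683] yaw -2.98 tilt [-0.0001 -0.    ] F [-0.8  0.8  0.2] grip 0.177 0.0 t 3.8
shift [ 0.0004 -0.0001  0.0003] rz 0.02
```

View pics/w3.png

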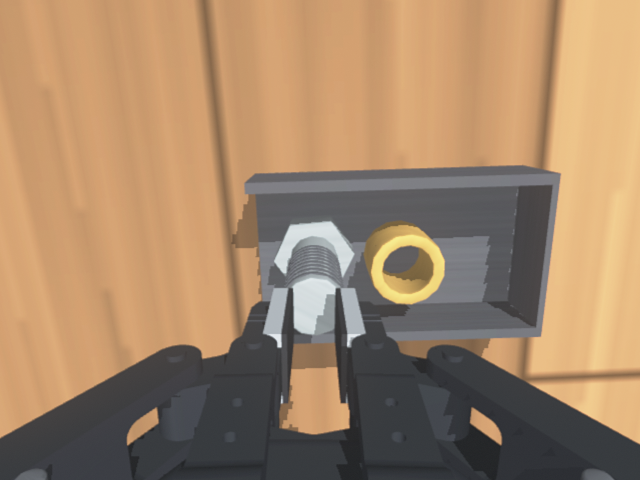

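The picture shows the pads on either side of the bolt top, at columns 293 and 342, with the tips at row 290, but no grip force is reported yet. I let the fingers finish closing.

Request:
{"api": "apply_moves", "payload": {
  "deltas": "0 0 0 0 0 0 0.015;0 0 0 0 0 0 0.015;0 0 0 0 0 0 0.015"
}}

```text
clock: 4.1
ee_pos: [0.4488, 0.3466, 0.0683]
tool_rot: [[0.052, 0.999, 0.0], [0.999, -0.052, 0.0], [0.0, 0.0, -1.0]]
ft_force: [0.8, 0.1, 0.2]
grip_width: 0.18
finger_force: 0.0
```

Run:
```python
from h import *
todo((.4487,.347,.068),-3)
c,im=snap("side","s3")
p=imaging.camera_params("wrist");R=readout.read_state()
for v in (293,342): print(plane(p,(v,290),.046),plane(p,(v,290),.04))
for uv in ((312,305),): print(plane(p,uv,.079))
cv2.imwrite("pics/s3c.png",cv2.resize(im[80:200,200:360],None,fx=5,fy=5,interpolation=3))
```

```text
tcp [0.4488 0.3466 0.0683] yaw -2.99 tilt [0. 0.] F [0.8 0.1 0.2] grip 0.18 0.0 t 4.1
shift [ 0.0004 -0.0001  0.0003] rz 0.01
[0.4384619  0.34066395 0.046     ] [0.43801982 0.33819951 0.04      ]
[0.46060382 0.33951946 0.046     ] [0.4609012  0.33701679 0.04      ]
[0.44758488 0.34785174 0.079     ]
```

View pics/s3c.png

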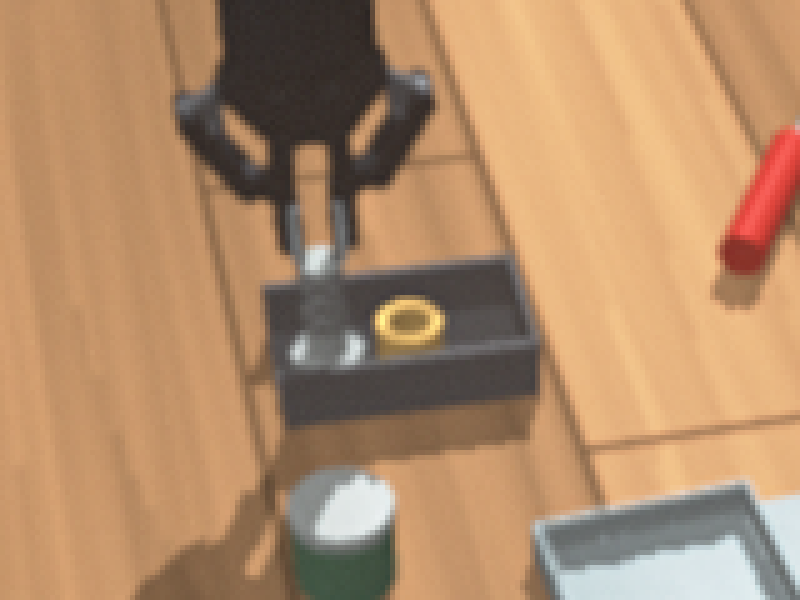

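The side view shows the fingertips at about (317,250) in the crop, around or behind the bolt top at (318,258). They are not clearly lower, so I triangulate the tips.

Run:
```python
from h import *
p=imaging.camera_params("wrist");s=imaging.camera_params("side")
f=lambda x,y:((x+.5)/5-.5+200,(y+.5)/5-.5+80)
for a,b in (((281,290),f(287,250)),((353,290),f(347,245))):
    print(tri([ray(p,a),ray(s,b)]))
print("bolt top",tri([ray(p,(312,305)),ray(s,f(319,258))]))
c,im=snap("scene","sc3")
u,v=map(int,project(c,(.449,.347,.07)))
cv2.imwrite("pics/sc3c.png",cv2.resize(im[v-70:v+60,u-80:u+80],None,fx=4.5,fy=4.5,interpolation=3));print(u,v)
```

```text
(array([0.43549296, 0.35579368, 0.0819535 ]), [0.0012862432266608369, 0.0012862432266607065])
(array([0.46423826, 0.35395918, 0.08140819]), [0.0013960342545132362, 0.0013960342545132121])
bolt top (array([0.44866409, 0.34823837, 0.08008698]), [0.001054021312214775, 0.0010540213122146615])
464 136
```

View pics/sc3c.png

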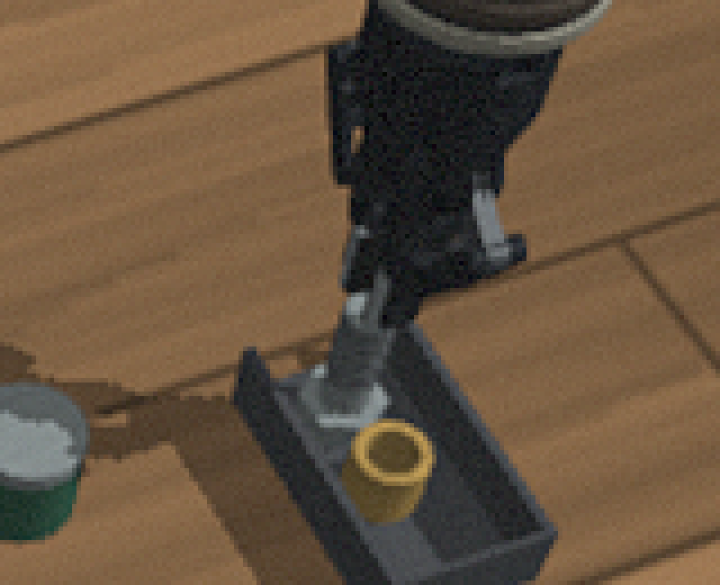

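The fingertips triangulate to z≈0.081, just above the bolt top (0.080). The real fingers therefore end about 35 mm higher than the tool frame says. I open, go 25 mm lower watching the force, and close again.

Request:
{"api": "apply_moves", "payload": {
  "deltas": "0 0 -0.004 0 0 0 0.05;0 0 0 0 0 0 0.05;0 0 0 0 0 0 0.05;0 0 0 0 0 0 0.05;0 0 0.005 0 0 0 0.05;0 0 0.005 0 0 0 0.05;0 0 0.005 0 0 0 0.05;0 0 0.005 0 0 0 0.05;0 0 0.005 0 0 0 0.05;0 0 0.004 0 0 0 0.05;0 0 0 0 0 0 0.05"
}}

```text
clock: 5.3
ee_pos: [0.4484, 0.3464, 0.0426]
tool_rot: [[0.052, 0.999, -0.001], [0.999, -0.052, -0.001], [-0.001, -0.001, -1.0]]
ft_force: [0.0, -0.5, 0.3]
grip_width: 0.59
finger_force: 0.0
```

Request:
{"api": "apply_moves", "payload": {
  "deltas": "0 0 0 0 0 0 0.015;0 0 0 0 0 0 0.015;0 0 0 0 0 0 0.015;0 0 0 0 0 0 0.015;0 0 0 0 0 0 0.015;0 0 0 0 0 0 0.015;0 0 0 0 0 0 0.015;0 0 0 0 0 0 0.015"
}}

```text
clock: 6.1
ee_pos: [0.4489, 0.3467, 0.0437]
tool_rot: [[0.052, 0.999, 0.0], [0.999, -0.052, 0.0], [0.0, 0.0, -1.0]]
ft_force: [-2.3, -1.1, 6.0]
grip_width: 0.261
finger_force: 58.6
```

Run:
```python
from h import *
todo((.4487,.347,.048),-3)
c,im=snap("side","s4");w,iw=snap("wrist","w4")
a=cv2.resize(im[80:200,200:320],(400,400),interpolation=3);b=cv2.resize(iw[150:470,160:480],(400,400),interpolation=3)
cv2.imwrite("pics/d4.png",np.hstack([a,b]))
```

```text
tcp [0.4489 0.3467 0.0437] yaw -2.99 tilt [0.0003 0.0003] F [-2.3 -1.1  6. ] grip 0.261 58.6 t 6.1
shift [ 0.0003 -0.0002 -0.0043] rz 0.01
```

View pics/d4.png

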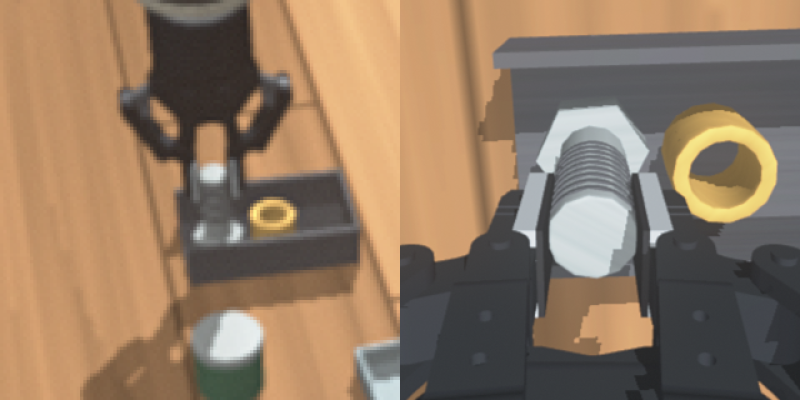

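The bolt is gripped (58 N, 22 mm wide), with the pads around the upper shank. Now I lift it.

Request:
{"api": "apply_moves", "payload": {
  "deltas": "0 0 -0.005 0 0 0 0.01;0 0 -0.01 0 0 0 0.01;0 0 -0.02 0 0 0 0.01;0 0 -0.03 0 0 0 0.01;0 0 -0.03 0 0 0 0.01;0 0 -0.03 0 0 0 0.01;0 0 -0.02 0 0 0 0.01;0 0 -0.01 0 0 0 0.01"
}}

```text
clock: 7.0
ee_pos: [0.4494, 0.347, 0.2009]
tool_rot: [[0.052, 0.999, 0.002], [0.999, -0.052, 0.002], [0.002, 0.002, -1.0]]
ft_force: [0.0, -0.6, -3.8]
grip_width: 0.262
finger_force: 59.0
```

Request:
{"api": "apply_moves", "payload": {
  "deltas": "-0.02 0.003 0 0 0 0 0.01;-0.035 0.003 0 0 0 0 0.01;-0.045 0.005 0 0 0 0 0.01;-0.045 0.005 0 0 0 0 0.01;-0.045 0.005 0 0 0 0 0.01;-0.045 0.005 0 0 0 0 0.01;-0.045 0.005 0 0 0 0 0.01;-0.045 0.005 0 0 0 0 0.01;-0.045 0.005 0 0 0 0 0.01;-0.045 0.005 0 0 0 0 0.01;-0.045 0.003 0 0 0 0 0.01;-0.045 0.003 0 0 0 0 0.01"
}}

```text
clock: 8.2
ee_pos: [0.4738, -0.1622, 0.1981]
tool_rot: [[0.052, 0.999, -0.0], [0.999, -0.052, 0.0], [0.0, -0.0, -1.0]]
ft_force: [1.2, -0.2, -2.5]
grip_width: 0.252
finger_force: 59.1
```

Run:
```python
from h import *
todo((.4816,-.3554,.1),-4.3)
```

```text
tcp [ 0.4738 -0.1622  0.1981] yaw -2.99 tilt [-0.0005  0.0002] F [ 1.2 -0.2 -2.5] grip 0.252 59.1 t 8.2
shift [-0.1925  0.018   0.0981] rz 1.31
```

Request:
{"api": "apply_moves", "payload": {
  "deltas": "-0.035 0.003 0 0 0 0.3 0.01;-0.035 0.003 0 0 0 0.3 0.01;-0.035 0.003 0 0 0 0.3 0.01;-0.035 0.003 0 0 0 0.4 0.01;-0.03 0.003 0 0 0 0 0.01;-0.018 0.003 0 0 0 0 0.01;-0.005 0 0.02 0 0 0 0.01;0 0 0.035 0 0 0 0.01;0 0 0.025 0 0 0 0.01;0 0 0.01 0 0 0 0.01;0 0 0 0 0 0 0.01;0 0 0 0 0 0 0.01"
}}

```text
clock: 9.4
ee_pos: [0.4806, -0.3543, 0.1092]
tool_rot: [[0.074, 0.997, 0.001], [0.997, -0.074, -0.0], [-0.0, 0.001, -1.0]]
ft_force: [0.3, 0.6, -3.6]
grip_width: 0.257
finger_force: 59.2
```

Run:
```python
from h import *
todo((.4816,-.3554,.0427),-4.3)
c,im=snap("side","s5");w,iw=snap("scene","sc5")
a=cv2.resize(im[280:460,280:440],(400,450),interpolation=3);b=cv2.resize(iw[200:380,50:210],(400,450),interpolation=3)
cv2.imwrite("pics/d5.png",np.hstack([a,b]))
```

```text
tcp [ 0.4806 -0.3543  0.1092] yaw -4.27 tilt [ 0.0006 -0.0005] F [ 0.3  0.6 -3.6] grip 0.257 59.2 t 9.4
shift [-0.001   0.0011  0.0665] rz 0.03
```

View pics/d5.png

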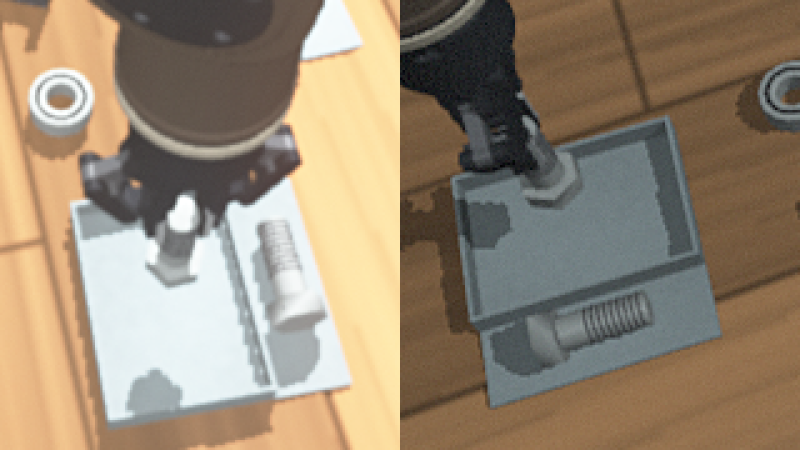

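The bolt hangs upright over the middle of the bolts tray. I lower it gently.

Request:
{"api": "apply_moves", "payload": {
  "deltas": "0 0 0.02 0 0 0 0.01;0 0 0.02 0 0 0 0.01;0 0 0.012 0 0 0 0.01;0 0 0.006 0 0 0 0.01;0 0 0.003 0 0 0 0.01;0 0 0.001 0 0 0 0.01;0 0 0.001 0 0 0 0.01;0 0 0.001 0 0 0 0.01;0 0 0.0005 0 0 0 0.01;0 0 0 0 0 0 0.01"
}}

```text
clock: 10.5
ee_pos: [0.4801, -0.3542, 0.0439]
tool_rot: [[0.075, 0.997, 0.0], [0.997, -0.075, -0.0], [-0.0, 0.0, -1.0]]
ft_force: [-0.3, -0.5, -4.5]
grip_width: 0.256
finger_force: 59.3
```

Request:
{"api": "apply_moves", "payload": {
  "deltas": "0 0 0.0006 0 0 0 0.01;0 0 0.0005 0 0 0 0.01;0 0 0 0 0 0 0.01"
}}

```text
clock: 10.8
ee_pos: [0.4801, -0.3542, 0.0428]
tool_rot: [[0.075, 0.997, 0.0], [0.997, -0.075, -0.0], [-0.0, 0.0, -1.0]]
ft_force: [0.0, 1.5, -1.9]
grip_width: 0.257
finger_force: 59.7
```

Request:
{"api": "apply_moves", "payload": {
  "deltas": "0 0 0.0005 0 0 0 0.01;0 0 0 0 0 0 0.01"
}}

```text
clock: 11.0
ee_pos: [0.4801, -0.3542, 0.0427]
tool_rot: [[0.075, 0.997, 0.0], [0.997, -0.075, -0.0], [-0.0, 0.0, -1.0]]
ft_force: [-2.9, 1.3, 7.3]
grip_width: 0.256
finger_force: 60.6
```

Request:
{"api": "apply_moves", "payload": {
  "deltas": "0 0 0 0 0 0 0.03;0 0 0 0 0 0 0.036;0 0 0 0 0 0 0.045;0 0 0 0 0 0 0.05;0 0 0 0 0 0 0.05;0 0 -0.01 0 0 0 0.06;0 0 -0.03 0 0 0 0.06;0 0 -0.04 0 0 0 0.06;0 0 -0.045 0 0 0 0.06;0.02 0 -0.03 0 0 0 0.06;0.04 0 0 0 0 0 0.06;0.045 0 0 0 0 0 0.06"
}}

```text
clock: 12.2
ee_pos: [0.4884, -0.2494, 0.1991]
tool_rot: [[0.077, 0.997, 0.003], [0.997, -0.077, -0.002], [-0.001, 0.003, -1.0]]
ft_force: [-0.1, 0.1, -0.7]
grip_width: 0.7
finger_force: 0.0
```

Request:
{"api": "apply_moves", "payload": {
  "deltas": "0.048 0 0 0 0 0 0.06;0.048 0 0 0 0 0 0.06;0.048 0 0 0 0 0 0.06;0.048 0 0 0 0 0 0.06;0.048 0 0 0 0 0 0.06;0.048 0 0 0 0 0 0.06;0.048 0 0 0 0 0 0.06;0.048 0 0 0 0 0 0.06;0.048 0 0 0 0 0 0.06;0.048 0 0 0 0 0 0.06;0.048 0 0 0 0 0 0.06;0 0 0 0 0 0 0.06"
}}

```text
clock: 13.4
ee_pos: [0.5275, 0.2824, 0.198]
tool_rot: [[0.071, 0.997, 0.002], [0.997, -0.071, 0.002], [0.002, 0.002, -1.0]]
ft_force: [0.6, -0.6, 0.0]
grip_width: 0.697
finger_force: 0.0
```

Run:
```python
from h import *
todo((.4935,.344,.1),-3.2)
c,im=snap("side","s6")
```

```text
tcp [0.5275 0.2824 0.198 ] yaw -4.07 tilt [0.0017 0.0019] F [ 0.6 -0.6  0. ] grip 0.697 0.0 t 13.4
shift [ 0.0588 -0.0385  0.098 ] rz -0.87
```

Request:
{"api": "apply_moves", "payload": {
  "deltas": "0.03 -0.02 0.02 0 0 -0.4 0.06;0.029 -0.018 0.04 0 0 -0.4 0.06;0 0 0.03 0 0 0 0.06;0 0 0.01 0 0 0 0.06;0 0 0 0 0 0 0.06;0 0 0 0 0 0 0.06"
}}

```text
clock: 14.05
ee_pos: [0.4955, 0.3366, 0.1005]
tool_rot: [[0.062, 0.998, 0.001], [0.998, -0.062, 0.001], [0.001, 0.001, -1.0]]
ft_force: [-0.4, -0.0, 0.4]
grip_width: 0.699
finger_force: 0.0
```

Run:
```python
from h import *
todo((.4935,.344,.0),-3.2)
w,iw=snap("wrist","w7");s,im=snap("side","s7")
cv2.imwrite("pics/d7.png",np.hstack([cv2.resize(iw,(533,400)),cv2.resize(im[330:460,300:430][:, :86],(266,400),interpolation=3)]))
def brass(im,box):
    h=cv2.cvtColor(im,cv2.COLOR_BGR2HSV);m=cv2.inRange(h,(18,120,80),(30,255,255));k=np.zeros_like(m);k[box[1]:box[3],box[0]:box[2]]=255
    m&=k; cs,_=cv2.findContours(m,0,2);c=max(cs,key=cv2.contourArea);print(cv2.boundingRect(c),cv2.fitEllipse(cv2.convexHull(c)));return c
brass(iw,(150,100,500,350));brass(im,(245,120,310,165))
print(project(w,(.4935,.344,.034)),project(w,(.4935,.344,.004)))
```

```text
tcp [0.4955 0.3366 0.1005] yaw -3.55 tilt [0.0011 0.0005] F [-0.4 -0.   0.4] grip 0.699 0.0 t 14.05
shift [ 0.0073 -0.0025  0.1005] rz -0.35
(277, 197, 64, 70) ((308.9931945800781, 232.32928466796875), (63.81428909301758, 70.2736587524414), 6.019391059875488)
(275, 140, 14, 11) ((281.14691162109375, 144.9713897705078), (10.57365608215332, 13.774580001831055), 79.57820129394531)
(np.float64(310.2830653264645), np.float64(235.16703880224662)) (np.float64(310.6203793073181), np.float64(222.36716908144447))
```

View pics/d7.png

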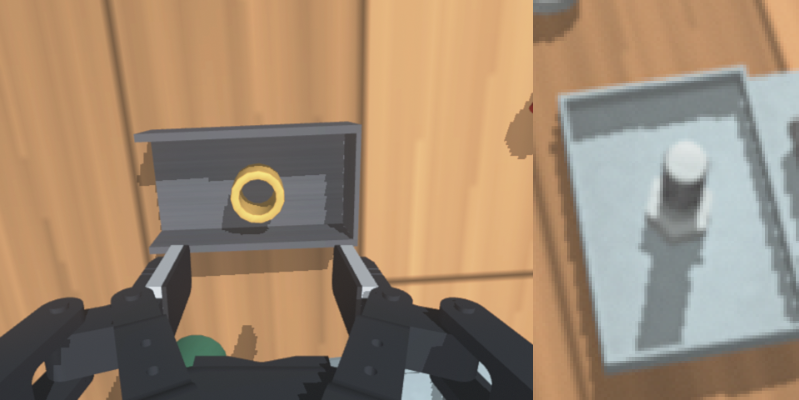

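The bolt stands upright in its tray. The wrist view (full-frame pixels) has the bush blob at (309,232) against a predicted 310, so the bush is at about (0.493,0.344).

Request:
{"api": "apply_moves", "payload": {
  "deltas": "0.0073 -0.003 0.02 0 0 -0.3 0.056;0 0 0.03 0 0 0 0.056;0 0 0.02 0 0 0 0.056;0 0 0.01 0 0 0 0.056;0 0 0.006 0 0 0 0.056;0 0 0.004 0 0 0 0.056;0 0 0.003 0 0 0 0.056;0 0 0.003 0 0 0 0.056;0 0 0 0 0 0 0.056"
}}

```text
clock: 15.05
ee_pos: [0.492, 0.3447, 0.0033]
tool_rot: [[0.056, 0.998, 0.0], [0.998, -0.056, 0.0], [0.0, 0.0, -1.0]]
ft_force: [-0.0, -0.5, 0.2]
grip_width: 0.659
finger_force: 0.0
```

Run:
```python
from h import *
todo((.493,.344,.0),-3.2)
w,iw=snap("wrist","w8");s,im=snap("side","s8");s,ic=snap("scene","sc8")
cv2.imwrite("pics/d8.png",np.hstack([cv2.resize(iw[100:420,120:500],(400,337)),cv2.resize(im[80:180,220:335],(388,337),interpolation=3)]))
```

```text
tcp [0.492  0.3447 0.0033] yaw -3.18 tilt [0.0003 0.0001] F [-0.  -0.5  0.2] grip 0.659 0.0 t 15.05
shift [-0.0006  0.0011  0.0033] rz 0.02
```

View pics/d8.png

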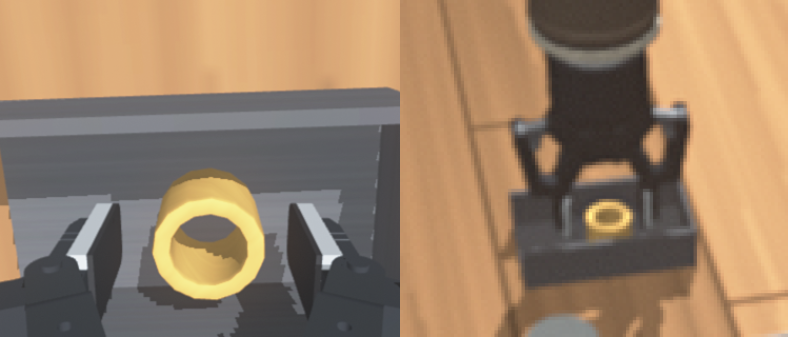

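The bush sits between the pads, about 1 mm to +x of centre, with nothing touching. I go 5 mm lower and close.

Request:
{"api": "apply_moves", "payload": {
  "deltas": "0 0.001 0.003 0 0 0 0.056;0 0 0.002 0 0 0 0.056;0 0 0 0 0 0 0.05;0 0 0 0 0 0 0.045;0 0 0 0 0 0 0.04;0 0 0 0 0 0 0.03;0 0 0 0 0 0 0.025;0 0 0 0 0 0 0.025;0 0 0 0 0 0 0.025;0 0 0 0 0 0 0.025",
  "squeeze": 50
}}

```text
clock: 16.2
ee_pos: [0.4929, 0.3446, -0.0016]
tool_rot: [[0.056, 0.998, 0.0], [0.998, -0.056, 0.0], [0.0, 0.0, -1.0]]
ft_force: [-1.1, -0.4, 5.2]
grip_width: 0.388
finger_force: 50.2
```

Request:
{"api": "apply_moves", "payload": {
  "deltas": "0 0 -0.004 0 0 0 0.025;0 0 -0.01 0 0 0 0.025;0 0 -0.025 0 0 0 0.025;0 0 -0.04 0 0 0 0.025;0 0 -0.04 0 0 0 0.025;0 0 -0.02 0 0 0 0.025;-0.02 0.01 0 0 0 0 0.025;-0.035 0.015 0 0 0 -1 0.025;-0.04 0.018 0 0 0 -2 0.025;-0.04 0.018 0 0 0 -2 0.025;-0.04 0.018 0 0 0 -1.6 0.025;-0.025 0.01 0 0 0 0 0.025"
}}

```text
clock: 17.4
ee_pos: [0.5809, 0.1411, 0.138]
tool_rot: [[-0.059, 0.998, 0.001], [0.998, 0.059, -0.0], [-0.0, 0.001, -1.0]]
ft_force: [0.4, 0.5, -2.7]
grip_width: 0.394
finger_force: 50.2
```

Run:
```python
from h import *
todo((.592,.1135,-.0026),3.4)
```

```text
tcp [0.5809 0.1411 0.138 ] yaw 3.41 tilt [ 0.0009 -0.0002] F [ 0.4  0.5 -2.7] grip 0.394 50.2 t 17.4
shift [-0.0282  0.0093  0.1406] rz 0.01
```

Request:
{"api": "apply_moves", "payload": {
  "deltas": "-0.014 0.005 0.01 0 0 0 0.025;-0.014 0.004 0.03 0 0 0 0.025;0 0 0.035 0 0 0 0.025;0 0 0.03 0 0 0 0.025;0 0 0.015 0 0 0 0.025;0 0 0.01 0 0 0 0.025;0 0 0.005 0 0 0 0.025;0 0 0.003 0 0 0 0.025;0 0 0.001 0 0 0 0.025;0 0 0.0005 0 0 0 0.025;0 0 0 0 0 0 0.025"
}}

```text
clock: 18.5
ee_pos: [0.5909, 0.1164, -0.0017]
tool_rot: [[-0.06, 0.998, 0.001], [0.998, 0.06, 0.0], [0.0, 0.001, -1.0]]
ft_force: [0.7, 0.5, -1.6]
grip_width: 0.388
finger_force: 50.1
```

Run:
```python
from h import *
todo((.592,.1135,-.0026),3.4)
s,im=snap("side","s9");s,ic=snap("scene","sc9")
cv2.imwrite("pics/d9.png",np.hstack([cv2.resize(im[140:240,280:400],(400,333),interpolation=3),cv2.resize(ic[190:320,320:476],(400,333),interpolation=3)]))
```

```text
tcp [ 0.5909  0.1164 -0.0017] yaw 3.41 tilt [0.0009 0.0001] F [ 0.7  0.5 -1.6] grip 0.388 50.1 t 18.5
shift [-0.003   0.0009  0.0009] rz 0.01
```

View pics/d9.png

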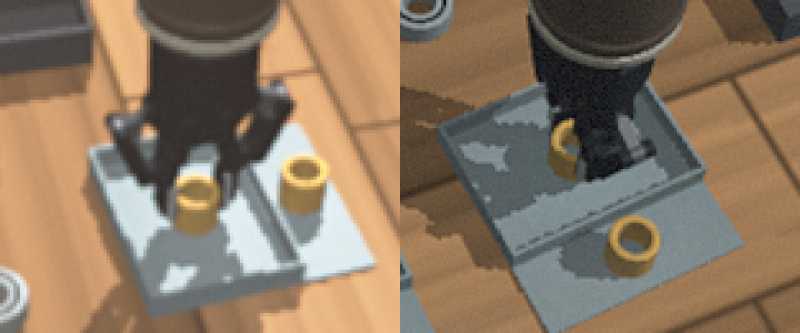

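The bush is upright in the middle of the bushes tray and the finger clear of the sample. I ease it down the last millimetre.

Request:
{"api": "apply_moves", "payload": {
  "deltas": "0 0 0.0005 0 0 0 0.025;0 0 0.0005 0 0 0 0.025;0 0 0 0 0 0 0.025"
}}

```text
clock: 18.9
ee_pos: [0.5907, 0.1164, -0.0026]
tool_rot: [[-0.06, 0.998, 0.001], [0.998, 0.06, 0.0], [0.0, 0.001, -1.0]]
ft_force: [-2.0, -0.9, 11.4]
grip_width: 0.395
finger_force: 51.8
```

Request:
{"api": "apply_moves", "payload": {
  "deltas": "0 0 0 0 0 0 0.038;0 0 0 0 0 0 0.046;0 0 0 0 0 0 0.05;0 0 0 0 0 0 0.05;0 0 0 0 0 0 0.05;0 0 -0.01 0 0 0 0.052;0 0 -0.03 0 0 0 0.055;0 0 -0.04 0 0 0 0.075;0 0 -0.04 0 0 0 0.075;-0.01 -0.03 0 0 0 0 0.075;-0.011 -0.045 0 0 0 0 0.075;-0.011 -0.045 0 0 0 0 0.075"
}}

```text
clock: 20.1
ee_pos: [0.4715, 0.0769, 0.1175]
tool_rot: [[-0.06, 0.998, 0.001], [0.998, 0.06, 0.0], [0.0, 0.001, -1.0]]
ft_force: [0.3, 0.5, 0.2]
grip_width: 0.876
finger_force: 0.0
```

Request:
{"api": "apply_moves", "payload": {
  "deltas": "-0.011 -0.03 0 0 0 0 0.075;0 -0.014 0 0 0 1 0.075;0 0 0 0 0 1 0.075;0 0 0 0 0 0 0.075"
}}

```text
clock: 20.5
ee_pos: [0.4309, 0.0639, 0.1173]
tool_rot: [[-0.024, 1.0, 0.002], [1.0, 0.024, 0.0], [0.0, 0.002, -1.0]]
ft_force: [0.9, 0.8, 0.3]
grip_width: 0.873
finger_force: 0.0
```

Run:
```python
from h import *
todo((.4298,.0635,.0),1)
w,iw=snap("wrist","w10");s,im=snap("side","s10")
for X in ((.4298,.0635,.02),(.4298,.0635,.0)): print(project(w,X))
cv2.imwrite("pics/d10.png",np.hstack([cv2.resize(iw,(533,400)),cv2.resize(im[140:240,310:377],(267,400),interpolation=3)]))
```

```text
tcp [0.4309 0.0639 0.1173] yaw 1.36 tilt [0.0021 0.0002] F [0.9 0.8 0.3] grip 0.873 0.0 t 20.5
shift [-0.0004 -0.0014  0.1173] rz 0.36
(np.float64(312.54408756891377), np.float64(234.19996911216353))
(np.float64(312.56933799870666), np.float64(226.38572569987997))
```

View pics/d10.png

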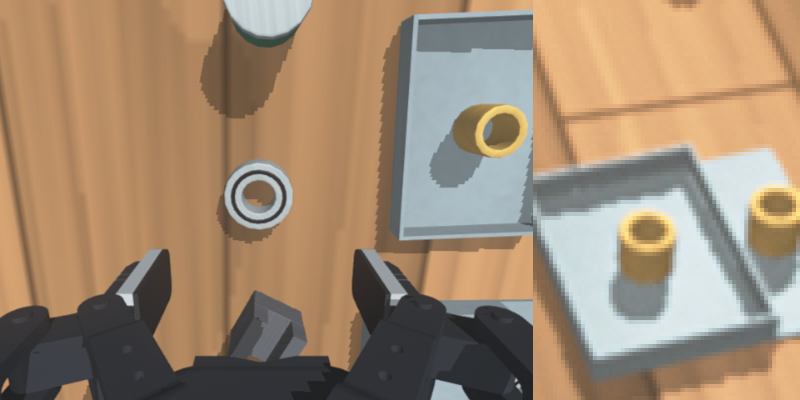

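The bearing's top centre is at (310,236) full-frame, which puts it at about (0.4287,0.0622). The bush stands on end in its tray.

Request:
{"api": "apply_moves", "payload": {
  "deltas": "-0.0017 -0.0022 0.03 0 0 0 0.075;0 0 0.04 0 0 0 0.075;0 0 0.025 0 0 0 0.075;0 0 0.012 0 0 0 0.075;0 0 0.006 0 0 0 0.07;0 0 0.004 0 0 0 0.07;0 0 0.003 0 0 0 0.07;0 0 0 0 0 0 0.07"
}}

```text
clock: 21.4
ee_pos: [0.4277, 0.062, -0.0032]
tool_rot: [[-0.025, 1.0, 0.001], [1.0, 0.025, 0.0], [0.0, 0.001, -1.0]]
ft_force: [-0.2, 0.4, 0.5]
grip_width: 0.825
finger_force: 0.0
```

Run:
```python
from h import *
todo((.4287,.0622,-.008),1)
w,iw=snap("wrist","w11");s,im=snap("side","s11")
u,v=map(int,project(s,(.4287,.0622,.02)))
print(u,v)
cv2.imwrite("pics/d11.png",np.hstack([cv2.resize(iw[100:420,100:500],(430,344)),cv2.resize(im[v-45:v+25,u-37:u+38],(369,344),interpolation=3)]))
```

```text
tcp [ 0.4277  0.062  -0.0032] yaw 1.42 tilt [0.0007 0.    ] F [-0.2  0.4  0.5] grip 0.825 0.0 t 21.4
shift [0.0002 0.0011 0.0048] rz 0.42
276 228
```

View pics/d11.png

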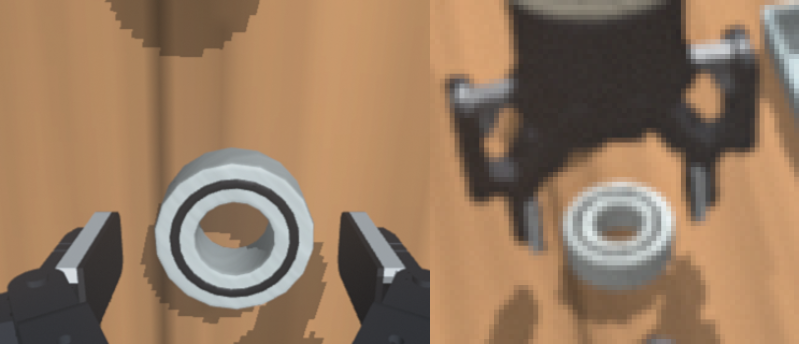

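The bearing is midway between the pads to about 1 mm, and nothing touches. That makes 16 pictures viewed, two over the limit of 14, so from here I view no more and work from numbers only. I triangulate the tips from the pixels already read.

Run:
```python
from h import *
w=imaging.camera_params("wrist");s=imaging.camera_params("side")
for a,b in(((211.6,298),(261,233.9)),((418,298),(293.5,227.4))): print(tri([ray(w,a),ray(s,b)]))
```

```text
(array([0.39034466, 0.06441755, 0.00701679]), [0.0015373143134853602, 0.0015373143134853713])
(array([0.46795214, 0.06639427, 0.00657932]), [0.0019079375741511684, 0.0019079375741510639])
```

The tips are at z≈0.007, which is a good height on the 20 mm ring. I close here.

Request:
{"api": "apply_moves", "payload": {
  "deltas": "0 0.001 0 0 0 0 0.065;0 0 0 0 0 0 0.06;0 0 0 0 0 0 0.055;0 0 0 0 0 0 0.048;0 0 0 0 0 0 0.04;0 0 0 0 0 0 0.04;0 0 0 0 0 0 0.04;0 0 0 0 0 0 0.04",
  "squeeze": 50
}}

```text
clock: 22.3
ee_pos: [0.4285, 0.0619, -0.0026]
tool_rot: [[-0.025, 1.0, 0.001], [1.0, 0.025, 0.0], [0.0, 0.001, -1.0]]
ft_force: [-2.2, -0.2, 24.4]
grip_width: 0.573
finger_force: 47.6
```

The bearing is held (49 mm reading, the same ratio as the earlier grips) and the tips just touch the bench. I lift gently and carry it to the bearings tray's +y half.

Request:
{"api": "apply_moves", "payload": {
  "deltas": "0 0 -0.002 0 0 0 0.04;0 0 -0.004 0 0 0 0.04;0 0 -0.015 0 0 0 0.04;0 0 -0.035 0 0 0 0.04;0 0 -0.035 0 0 0 0.04;0 0 -0.02 0 0 0 0.04;-0.015 0.015 0 0 0 0.4 0.04;-0.03 0.032 0 0 0 0 0.04;-0.035 0.038 0 0 0 0 0.04;-0.03 0.035 0 0 0 0 0.04;-0.022 0.025 0 0 0 0 0.04;0 0 0 0 0 0 0.04"
}}

```text
clock: 23.5
ee_pos: [0.5778, -0.0692, 0.1078]
tool_rot: [[-0.015, 1.0, 0.003], [1.0, 0.015, -0.001], [-0.001, 0.003, -1.0]]
ft_force: [0.0, 0.6, -2.6]
grip_width: 0.573
finger_force: 52.6
```

Run:
```python
from h import *
todo((.583,-.0763,.001),1)
w,iw=snap("wrist","w12");c,ic=snap("scene","sc12")
# tray rim inner walls: predicted rows vs grey edges along a column profile
g=cv2.cvtColor(iw,cv2.COLOR_BGR2HSV);S=g[...,1].astype(int);V=g[...,2].astype(int)
for yy in(-.04,-.02):
  for x in(.524,.527,.530): print(yy,x,np.round(project(w,(x,yy,.022)),1))
r=int(project(w,(.527,-.02,.022))[1]); us=range(60,360,4)
if 0<=r<480: print(r,[(u,S[r,u],V[r,u]) for u in us])
```

```text
tcp [ 0.5778 -0.0692  0.1078] yaw 0.89 tilt [ 0.0028 -0.0008] F [ 0.   0.6 -2.6] grip 0.573 52.6 t 23.5
shift [-0.0071  0.0048  0.1068] rz -0.11
-0.04 0.524 [221.2 188. ]
-0.04 0.527 [226.5 188.1]
-0.04 0.53 [231.7 188.2]
-0.02 0.524 [219.7 152.5]
-0.02 0.527 [225.1 152.6]
-0.02 0.53 [230.4 152.7]
152 [(60, np.int64(116), np.int64(161)), (64, np.int64(116), np.int64(161)), (68, np.int64(114), np.int64(163)), (72, np.int64(116), np.int64(165)), (76, np.int64(116), np.int64(169)), (80, np.int64(116), np.int64(169)), (84, np.int64(115), np.int64(169)), (88, np.int64(115), np.int64(169)), (92, np.int64(117), np.int64(168)), (96, np.int64(115), np.int64(167)), (100, np.int64(115), np.int64(168)), (104, np.int64(116), np.int64(167)), (108, np.int64(118), np.int64(173)), (112, np.int64(117), np.int64(177)), (116, np.int64(117), np.int64(178)), (120, np.int64(115), np.int64(178)), (124, np.int64(117), np.int64(179)), (128, np.int64(118), np.int64(177)), (132, np.int64(119), np.int64(175)), (136, np.int64(119), np.int64(174)), (140, np.int64(116), np.int64(172)), (144, np.int64(118), np.int64
[... 1268 characters left out ...]
84, np.int64(114), np.int64(159)), (288, np.int64(113), np.int64(156)), (292, np.int64(113), np.int64(154)), (296, np.int64(113), np.int64(138)), (300, np.int64(108), np.int64(118)), (304, np.int64(110), np.int64(139)), (308, np.int64(117), np.int64(183)), (312, np.int64(118), np.int64(203)), (316, np.int64(118), np.int64(204)), (320, np.int64(117), np.int64(201)), (324, np.int64(118), np.int64(201)), (328, np.int64(117), np.int64(199)), (332, np.int64(116), np.int64(195)), (336, np.int64(118), np.int64(193)), (340, np.int64(115), np.int64(187)), (344, np.int64(114), np.int64(185)), (348, np.int64(117), np.int64(194)), (352, np.int64(118), np.int64(204)), (356, np.int64(118), np.int64(208))]
```

Run:
```python
from h import *
w=imaging.camera_params("wrist");g=cv2.cvtColor(cv2.imread("pics/w12.png"),cv2.COLOR_BGR2HSV);m=g[...,1]<75
for r in range(180,240,12):
    k=np.flatnonzero(m[r]);print(r,k.min() if k.size else None,k.max() if k.size else None, plane(w,(k.min(),r),.022)[:2].round(4) if k.size else '')
k=np.flatnonzero(m[:,300]);print("top col300",k.min(),plane(w,(300,k.min()),.022).round(4))
```

```text
180 17 505 [ 0.4038 -0.0349]
192 13 504 [ 0.4003 -0.0418]
204 9 502 [ 0.3968 -0.0489]
216 5 501 [ 0.3932 -0.0561]
228 1 500 [ 0.3896 -0.0633]
top col300 0 [0.5641 0.0599 0.022 ]
```

Run:
```python
from h import *
w=imaging.camera_params("wrist");g=cv2.cvtColor(cv2.imread("pics/w12.png"),cv2.COLOR_BGR2HSV);m=(g[...,1]<75).astype(np.uint8)
for r in(192,204,216):
    t=np.flatnonzero(np.diff(m[r].astype(int)));print(r,[(int(u),plane(w,(u+.5,r),.022)[:2].round(3).tolist()) for u in t])
t=np.flatnonzero(np.diff(m[:,300].astype(int)));print([(int(v),plane(w,(300,v+.5),.022)[:2].round(3).tolist()) for v in t])
```

```text
192 [(12, [0.4, -0.042]), (136, [0.471, -0.041]), (217, [0.518, -0.04]), (504, [0.682, -0.037])]
204 [(8, [0.397, -0.049]), (131, [0.468, -0.048]), (218, [0.518, -0.047]), (502, [0.682, -0.044])]
216 [(4, [0.393, -0.056]), (126, [0.464, -0.055]), (219, [0.518, -0.054]), (501, [0.682, -0.051])]
[(57, [0.564, 0.033]), (171, [0.565, -0.027]), (413, [0.566, -0.188]), (431, [0.566, -0.202])]
```

Run:
```python
from h import *
im=cv2.imread("pics/w12.png");g=cv2.cvtColor(im,cv2.COLOR_BGR2HSV)
print([(u,*map(int,im[204,u])) for u in range(206,250,2)])
print([(u,*map(int,im[204,u])) for u in range(490,512,2)])
print([(v,*map(int,im[v,300])) for v in range(160,200,2)])
```

```text
[(206, 95, 131, 170), (208, 95, 132, 173), (210, 96, 133, 174), (212, 97, 134, 176), (214, 82, 113, 145), (216, 72, 96, 121), (218, 75, 98, 124), (220, 165, 163, 153), (222, 182, 175, 160), (224, 168, 162, 148), (226, 115, 112, 104), (228, 114, 112, 104), (230, 111, 108, 101), (232, 119, 116, 108), (234, 121, 118, 109), (236, 121, 117, 108), (238, 121, 118, 109), (240, 122, 117, 109), (242, 122, 117, 109), (244, 121, 117, 109), (246, 121, 117, 108), (248, 121, 117, 109)]
[(490, 180, 176, 160), (492, 181, 175, 162), (494, 183, 177, 162), (496, 183, 178, 162), (498, 184, 178, 163), (500, 184, 178, 163), (502, 172, 174, 171), (504, 115, 159, 208), (506, 114, 159, 208), (508, 114, 158, 208), (510, 114, 159, 208)]
[(160, 69, 93, 119), (162, 68, 92, 118), (164, 69, 93, 118), (166, 68, 92, 118), (168, 70, 92, 118), (170, 69, 93, 119), (172, 108, 114, 119), (174, 140, 135, 124), (176, 139, 135, 124), (178, 183, 176, 161), (180, 184, 176, 161), (182, 153, 147, 135), (184, 123, 119, 110), (186, 124, 119, 111), (188, 124, 119, 110), (190, 124, 120, 111), (192, 124, 120, 111), (194, 125, 120, 112), (196, 126, 120, 112), (198, 126, 122, 112)]
```

Run:
```python
from h import *
np.set_printoptions(precision=4,suppress=True)
sc=imaging.camera_params("scene");s=imaging.camera_params("side")
si=lambda x,y:((x+.5)/2.7-.5+240,(y+.5)/2.7-.5+120)
for nm,a,b,z in(("rim-x+y",(298,246),si(236,360),.022),("rim-x-y",(219,277),si(290,515),.022),("tab+y",(336,329),(397,243),.003),("tab-y",(254,363),(423,298),.003)):
    print(nm,plane(sc,a,z),plane(s,b,z))
# sample bearing: blob on tab; dark seal ring centroid in scene0 & wrist
w=imaging.camera_params("wrist")
for x in(.665,.67):print(project(w,(x,-.11,.023)))
im=cv2.imread("pics/w12.png");c=cv2.HoughCircles(cv2.medianBlur(cv2.cvtColor(im,6),3),cv2.HOUGH_GRADIENT,1,60,param1=120,param2=35,minRadius=25,maxRadius=65)
print(c)
i0=cv2.imread("pics/scene0.png");print(plane(sc,(290,329),.023),plane(s,(400,267),.023))
```

```text
rim-x+y [ 0.5267 -0.0352  0.022 ] [ 0.5249 -0.0368  0.022 ]
rim-x-y [ 0.5318 -0.1876  0.022 ] [ 0.5279 -0.188   0.022 ]
tab+y [ 0.695  -0.0311  0.003 ] [ 0.6944 -0.0307  0.003 ]
tab-y [ 0.6974 -0.1813  0.003 ] [ 0.6968 -0.1848  0.003 ]
(np.float64(461.30542380752524), np.float64(309.3544485892168))
(np.float64(469.40649779478855), np.float64(309.48555785254626))
[[[313.5 328.5  63.3]
  [454.5 294.5  41.9]]]
[ 0.672  -0.1062  0.023 ] [ 0.6694 -0.1104  0.023 ]
```

Run:
```python
from h import *
todo((.583,-.0763,.001),1)
w,im=snap("wrist","w13")
print(cv2.HoughCircles(cv2.medianBlur(cv2.cvtColor(im,6),3),cv2.HOUGH_GRADIENT,1,60,param1=120,param2=35,minRadius=25,maxRadius=65))
for z in(.015,.023):print(plane(w,(454.5,294.5),z))
print(w["xyz"],w["rotation"].round(4).tolist()); print(readout.read_state()["q"].round(4).tolist())
# held bearing bore centre in wrist frame and side/scene views: project TCP
for n in("scene","side"):
    p=imaging.camera_params(n);print(n,project(p,(.577,-.068,.11)))
```

```text
tcp [ 0.574  -0.0667  0.1073] yaw 0.95 tilt [-0.0011  0.0002] F [-0.7 -0.4 -2.4] grip 0.568 52.6 t 23.6
shift [-0.0098  0.009   0.1063] rz -0.05
[[[313.5 328.5  63.2]
  [461.5 302.5  45.2]]]
[ 0.66266155 -0.10358351  0.015     ]
[ 0.65977117 -0.10022642  0.023     ]
[0.57246511 0.00117732 0.26464651] [[0.9999, -0.0168, -0.0035], [0.0171, 0.9635, 0.267], [-0.0011, -0.2671, 0.9637]]
[-0.1673, 0.5139, 1.8659, 0.0001, 0.7633, -0.1847]
scene (np.float64(288.40740740919705), np.float64(250.93790843035714))
side (np.float64(356.64756126539055), np.float64(233.91677953358376))
```

The arm was still settling when I measured. I hold briefly and measure again.

Request:
{"api": "apply_moves", "payload": {
  "deltas": "0 0 0 0 0 0 0.04;0 0 0 0 0 0 0.04;0 0 0 0 0 0 0.04;0 0 0 0 0 0 0.04;0 0 0 0 0 0 0.04"
}}

```text
clock: 24.15
ee_pos: [0.5743, -0.0661, 0.1078]
tool_rot: [[-0.018, 1.0, 0.0], [1.0, 0.018, -0.0], [-0.0, 0.0, -1.0]]
ft_force: [-1.2, 0.0, -1.9]
grip_width: 0.57
finger_force: 52.6
```

Run:
```python
from h import *
todo((.583,-.0763,.001),1)
w,im=snap("wrist","w14")
c=cv2.HoughCircles(cv2.medianBlur(cv2.cvtColor(im,6),3),cv2.HOUGH_GRADIENT,1,60,param1=120,param2=35,minRadius=25,maxRadius=65);print(c)
for q in c[0]: print(plane(w,q[:2],.023).round(4))
m=(cv2.cvtColor(im,cv2.COLOR_BGR2HSV)[...,1]<75).astype(int)
for r in(204,216):
    t=np.flatnonzero(np.diff(m[r]));print(r,[(int(u),plane(w,(u+.5,r),.022)[:2].round(4).tolist(),plane(w,(u+.5,r),.003)[:2].round(4).tolist()) for u in t if u>180])
todo((.583,-.0763,.001),1)
```

```text
tcp [ 0.5743 -0.0661  0.1078] yaw 1.03 tilt [ 0.0001 -0.    ] F [-1.2  0.  -1.9] grip 0.57 52.6 t 24.15
shift [-0.0104  0.0085  0.1068] rz 0.03
[[[313.5 312.5  61.9]
  [461.5 303.5  45.5]]]
[ 0.5744 -0.1134  0.023 ]
[ 0.6654 -0.1056  0.023 ]
204 [(225, [0.5223, -0.0463], [0.5183, -0.05]), (509, [0.6866, -0.0432], [0.6955, -0.0468])]
216 [(225, [0.522, -0.0534], [0.5181, -0.0577]), (507, [0.6865, -0.0504], [0.6954, -0.0544])]
tcp [ 0.5743 -0.0661  0.1077] yaw 1.03 tilt [ 0. -0.] F [ 0.5  0.3 -1.2] grip 0.571 52.6 t 24.2
shift [-0.0103  0.0085  0.1067] rz 0.03
```

Settled, the tray centre is about (0.581,-0.109). I lower bearing A at y≈-0.075.

Request:
{"api": "apply_moves", "payload": {
  "deltas": "-0.009 0.0065 0.01 0 0 0 0.04;0 0 0.025 0 0 0 0.04;0 0 0.03 0 0 0 0.04;0 0 0.02 0 0 0 0.04;0 0 0.008 0 0 0 0.04;0 0 0.005 0 0 0 0.04;0 0 0.003 0 0 0 0.04;0 0 0.001 0 0 0 0.04;0 0 0 0 0 0 0.04;0 0 0 0 0 0 0.04"
}}

```text
clock: 25.2
ee_pos: [0.5815, -0.0752, 0.0063]
tool_rot: [[-0.018, 1.0, 0.001], [1.0, 0.018, -0.0], [-0.0, 0.001, -1.0]]
ft_force: [-0.4, 0.4, -1.7]
grip_width: 0.574
finger_force: 52.6
```

Request:
{"api": "apply_moves", "payload": {
  "deltas": "0 0 0.002 0 0 0 0.04;0 0 0.001 0 0 0 0.04;0 0 0.001 0 0 0 0.04;0 0 0.0005 0 0 0 0.04;0 0 0 0 0 0 0.04;0 0 0 0 0 0 0.04"
}}

```text
clock: 25.8
ee_pos: [0.581, -0.0752, 0.0011]
tool_rot: [[-0.018, 1.0, -0.0], [1.0, 0.018, -0.0], [0.0, -0.0, -1.0]]
ft_force: [-0.4, -0.1, -2.1]
grip_width: 0.569
finger_force: 52.6
```

Request:
{"api": "apply_moves", "payload": {
  "deltas": "0 0 0.0005 0 0 0 0.04;0 0 0.0003 0 0 0 0.04;0 0 0 0 0 0 0.04"
}}

```text
clock: 26.1
ee_pos: [0.5811, -0.0752, 0.0007]
tool_rot: [[-0.018, 1.0, 0.0], [1.0, 0.018, -0.0], [-0.0, 0.0, -1.0]]
ft_force: [-2.1, 0.1, 5.3]
grip_width: 0.573
finger_force: 53.4
```

Request:
{"api": "apply_moves", "payload": {
  "deltas": "0 0 0 0 0 0 0.052;0 0 0 0 0 0 0.056;0 0 0 0 0 0 0.06;0 0 0 0 0 0 0.06;0 0 -0.005 0 0 0 0.06;0 0 -0.015 0 0 0 0.06;0 0 -0.035 0 0 0 0.06;0 0 -0.04 0 0 0 0.075;0 0 -0.02 0 0 0 0.075;-0.02 -0.03 0 0 0 0 0.075;-0.03 -0.04 0 0 0 0 0.075;-0.03 -0.04 0 0 0 0 0.075"
}}

```text
clock: 27.3
ee_pos: [0.4717, -0.1575, 0.1167]
tool_rot: [[-0.019, 1.0, 0.002], [1.0, 0.019, -0.001], [-0.001, 0.002, -1.0]]
ft_force: [0.5, -1.6, 0.0]
grip_width: 0.878
finger_force: 0.0
```

Request:
{"api": "apply_moves", "payload": {
  "deltas": "-0.026 -0.034 0 0 0 0 0.075;0 0 0 0 0 0 0.075;0 0 0 0 0 0 0.075;0 0 0 0 0 0 0.075;0 0 0 0 0 0 0.075;0 0 0 0 0 0 0.075"
}}

```text
clock: 27.9
ee_pos: [0.4396, -0.1831, 0.1154]
tool_rot: [[-0.019, 1.0, 0.0], [1.0, 0.019, -0.0], [-0.0, 0.0, -1.0]]
ft_force: [0.4, -0.3, 0.1]
grip_width: 0.879
finger_force: 0.0
```

Run:
```python
from h import *
w,im=snap("wrist","w15")
c=cv2.HoughCircles(cv2.medianBlur(cv2.cvtColor(im,6),3),cv2.HOUGH_GRADIENT,1,60,param1=120,param2=35,minRadius=20,maxRadius=60)
for q in c[0]: print(q,plane(w,q[:2],.02).round(4))
print(project(w,(.4396,-.1829,.02)))
todo((.438,-.184,-.0015),1)
s,i=snap("side","s15")
p=imaging.camera_params("side")
c=cv2.HoughCircles(cv2.resize(cv2.cvtColor(i,6)[230:330,310:440],None,fx=4,fy=4,interpolation=2),cv2.HOUGH_GRADIENT,1,80,param1=120,param2=30,minRadius=30,maxRadius=60)
if c is not None:
  for q in c[0]: uv=(q[0]/4+310,q[1]/4+230);print("side",uv,q[2]/4,plane(p,uv,.023).round(4))
```

```text
[312.5 235.5  40.2] [ 0.4382 -0.1839  0.02  ]
[578.5  39.5  40.3] [ 0.5811 -0.0705  0.02  ]
(np.float64(314.7507199897077), np.float64(233.91701927822825))
tcp [ 0.4394 -0.1832  0.1153] yaw 1.09 tilt [ 0. -0.] F [-0.5  0.9 -0.6] grip 0.878 0.0 t 27.95
shift [-0.0008 -0.0015  0.1168] rz 0.09
side (np.float32(399.375), np.float32(269.375)) 10.9 [ 0.6659 -0.1161  0.023 ]
side (np.float32(356.375), np.float32(265.125)) 11.1 [ 0.5785 -0.0841  0.023 ]
```

Bearing B is at (0.4382,-0.1839). I descend and grip it.

Request:
{"api": "apply_moves", "payload": {
  "deltas": "-0.0008 -0.0013 0.03 0 0 0 0.07;0 0 0.04 0 0 0 0.07;0 0 0.025 0 0 0 0.07;0 0 0.012 0 0 0 0.07;0 0 0.006 0 0 0 0.07;0 0 0.0025 0 0 0 0.07;0 0 0 0 0 0 0.07;0 0 0 0 0 0 0.07"
}}

```text
clock: 28.8
ee_pos: [0.4383, -0.1848, 0.0007]
tool_rot: [[-0.018, 1.0, 0.001], [1.0, 0.018, -0.001], [-0.001, 0.001, -1.0]]
ft_force: [0.1, -0.6, -0.3]
grip_width: 0.82
finger_force: 0.0
```

Request:
{"api": "apply_moves", "payload": {
  "deltas": "0 0 0 0 0 0 0.06;0 0 0 0 0 0 0.055;0 0 0 0 0 0 0.05;0 0 0 0 0 0 0.045;0 0 0 0 0 0 0.04;0 0 0 0 0 0 0.04;0 0 0 0 0 0 0.04;0 0 0 0 0 0 0.04"
}}

```text
clock: 29.6
ee_pos: [0.4381, -0.1847, 0.0009]
tool_rot: [[-0.018, 1.0, 0.001], [1.0, 0.018, -0.001], [-0.001, 0.001, -1.0]]
ft_force: [-2.3, 1.7, 24.8]
grip_width: 0.561
finger_force: 47.3
```

Request:
{"api": "apply_moves", "payload": {
  "deltas": "0 0 -0.002 0 0 0 0.04;0 0 -0.004 0 0 0 0.04;0 0 -0.015 0 0 0 0.04;0 0 -0.035 0 0 0 0.04;0 0 -0.035 0 0 0 0.04;0.004 0.015 -0.01 0 0 0 0.04;0.01 0.035 0 0 0 0 0.04;0.01 0.04 0 0 0 0 0.04;0.01 0.035 0 0 0 0 0.04;0.005 0.019 0 0 0 0 0.04;0 0 0 0 0 0 0.04;0 0 0 0 0 0 0.04"
}}

```text
clock: 30.8
ee_pos: [0.5803, -0.1426, 0.1005]
tool_rot: [[-0.018, 1.0, -0.001], [1.0, 0.018, 0.0], [0.0, -0.001, -1.0]]
ft_force: [-0.3, 0.9, -2.5]
grip_width: 0.554
finger_force: 52.3
```

Request:
{"api": "apply_moves", "payload": {
  "deltas": "0 0 0 0 0 0 0.04;0 0 0 0 0 0 0.04;0 0 0 0 0 0 0.04"
}}

```text
clock: 31.1
ee_pos: [0.5803, -0.1433, 0.101]
tool_rot: [[-0.017, 1.0, -0.0], [1.0, 0.017, 0.0], [0.0, -0.0, -1.0]]
ft_force: [-0.3, -0.4, -1.4]
grip_width: 0.551
finger_force: 52.3
```

Run:
```python
from h import *
todo((.581,-.143,.004),1)
w,im=snap("wrist","w16")
c=cv2.HoughCircles(cv2.medianBlur(cv2.cvtColor(im,6),3),cv2.HOUGH_GRADIENT,1,60,param1=120,param2=32,minRadius=25,maxRadius=70)
for q in c[0]: print(q,plane(w,q[:2],.023).round(4))
```

```text
tcp [ 0.5803 -0.1433  0.101 ] yaw 0.98 tilt [-0.0002  0.    ] F [-0.3 -0.4 -1.4] grip 0.551 52.3 t 31.1
shift [0.0003 0.0007 0.097 ] rz -0.02
[312.5 301.5  67.2] [ 0.5796 -0.1802  0.023 ]
[316.5 117.5  39.7] [ 0.58   -0.0743  0.023 ]
[473.5 183.5  35.8] [ 0.6675 -0.1079  0.023 ]
```

Run:
```python
from h import *
for f,r0,r1 in(("w14",230,400),("w16",220,400)):
    g=cv2.cvtColor(cv2.imread(f"pics/{f}.png"),6)
    m=np.zeros_like(g);m[r0:r1,230:400]=(g[r0:r1,230:400]<70)*255
    cs,h=cv2.findContours(m,cv2.RETR_CCOMP,cv2.CHAIN_APPROX_NONE)
    for i,c in enumerate(cs):
        if cv2.contourArea(c)>1500 and len(c)>20: e=cv2.fitEllipse(c);print(f,h[0][i][3],np.round(cv2.contourArea(c)),np.round(e[0],1),np.round(e[1],1),round(e[2]),cv2.boundingRect(c))
w=imaging.camera_params("wrist")
R=readout.read_state();t=R["ee_pos"]
for dz in(.012,.02,.03): print(dz,project(w,t+[0,0,dz]),project(w,t+[0.0172,0,dz])[0]-project(w,t+[-.0172,0,dz])[0])
```

```text
w14 -1 9751.0 [313.9 320.4] [105.5 117.7] 92 (255, 267, 119, 107)
w14 2 7777.0 [313.8 320.7] [ 95.5 103.8] 88 (262, 273, 105, 97)
w16 -1 9328.0 [313.9 316. ] [103.4 114.9] 92 (257, 264, 116, 105)
w16 2 7442.0 [313.7 316.2] [ 93.5 101.4] 87 (263, 269, 103, 96)
0.012 (np.float64(315.33590752442984), np.float64(309.45183271530504)) 92.71098986009366
0.02 (np.float64(315.4111513684741), np.float64(319.18381171791555)) 97.458740673607
0.03 (np.float64(315.5167848231981), np.float64(332.84635881932996)) 104.12400850578183
```

The held bearing's seal ellipse has the same aspect ratio as A's did, and it is 2.4% smaller, about 3.6 mm farther, as expected. It hangs level, so I lower it.

Request:
{"api": "apply_moves", "payload": {
  "deltas": "0.0003 0.0007 0.01 0 0 0 0.04;0 0 0.03 0 0 0 0.04;0 0 0.025 0 0 0 0.04;0 0 0.014 0 0 0 0.04;0 0 0.006 0 0 0 0.04;0 0 0.004 0 0 0 0.04;0 0 0.002 0 0 0 0.04;0 0 0.001 0 0 0 0.04;0 0 0 0 0 0 0.04;0 0 0 0 0 0 0.04"
}}

```text
clock: 32.15
ee_pos: [0.582, -0.1428, 0.0094]
tool_rot: [[-0.018, 1.0, 0.001], [1.0, 0.018, -0.0], [-0.0, 0.001, -1.0]]
ft_force: [0.1, 1.2, -1.5]
grip_width: 0.551
finger_force: 52.3
```

Request:
{"api": "apply_moves", "payload": {
  "deltas": "0 0 0.0015 0 0 0 0.04;0 0 0.001 0 0 0 0.04;0 0 0.001 0 0 0 0.04;0 0 0.0005 0 0 0 0.04;0 0 0.0005 0 0 0 0.04;0 0 0 0 0 0 0.04"
}}

```text
clock: 32.75
ee_pos: [0.5816, -0.1426, 0.0044]
tool_rot: [[-0.018, 1.0, -0.0], [1.0, 0.018, 0.0], [0.0, -0.0, -1.0]]
ft_force: [0.4, 1.0, -1.6]
grip_width: 0.553
finger_force: 52.6
```

Request:
{"api": "apply_moves", "payload": {
  "deltas": "0 0 0.0005 0 0 0 0.04;0 0 0.0003 0 0 0 0.04;0 0 0 0 0 0 0.04"
}}

```text
clock: 33.05
ee_pos: [0.5816, -0.1427, 0.0042]
tool_rot: [[-0.018, 1.0, 0.0], [1.0, 0.018, -0.0], [-0.0, 0.0, -1.0]]
ft_force: [-3.2, 1.7, 11.6]
grip_width: 0.554
finger_force: 54.8
```

Contact, 11 N up. I release, rise, and back away.

Request:
{"api": "apply_moves", "payload": {
  "deltas": "0 0 0 0 0 0 0.052;0 0 0 0 0 0 0.056;0 0 0 0 0 0 0.06;0 0 0 0 0 0 0.06;0 0 -0.005 0 0 0 0.06;0 0 -0.015 0 0 0 0.06;0 0 -0.035 0 0 0 0.06;0 0 -0.04 0 0 0 0.06;0 0 -0.04 0 0 0 0.06;0 -0.03 -0.03 0 0 0 0.06;0 -0.04 0 0 0 0 0.06;0 -0.03 0 0 0 0 0.06"
}}

```text
clock: 34.25
ee_pos: [0.4803, -0.1444, 0.1706]
tool_rot: [[-0.018, 1.0, 0.002], [1.0, 0.018, -0.001], [-0.001, 0.002, -1.0]]
ft_force: [0.2, -1.1, 0.0]
grip_width: 0.699
finger_force: 0.0
```

Request:
{"api": "apply_moves", "payload": {
  "deltas": "0.035 0 0 0 0 0 0.06;0.04 0 0 0 0 0 0.06;0 0 0 0 0 0 0.06;0 0 0 0 0 0 0.06;0 0 0 0 0 0 0.06;0 0 0 0 0 0 0.06"
}}

```text
clock: 34.85
ee_pos: [0.4805, -0.0702, 0.1688]
tool_rot: [[-0.017, 1.0, 0.0], [1.0, 0.017, -0.0], [-0.0, 0.0, -1.0]]
ft_force: [-0.5, 0.3, 0.6]
grip_width: 0.704
finger_force: 0.0
```

Run:
```python
from h import *
todo((0,0,0),0)
w,im=snap("wrist","w17")
g=cv2.medianBlur(cv2.cvtColor(im,6),3)
c=cv2.HoughCircles(g,cv2.HOUGH_GRADIENT,1,40,param1=120,param2=28,minRadius=18,maxRadius=60)
for q in c[0]: print(q,plane(w,q[:2],.023).round(4))
for n in("scene","side"):
    p,i=snap(n,n+"17");o=cv2.imread(f"pics/{n}0.png")
    for nm,X,b in(("tin",(.4333,.1945,.03),14),("bay",(.494,.345,.036),30),("vblock",(.445,-.06,.02),16)):
        u,v=map(int,project(p,X));d=cv2.absdiff(i,o)[v-b:v+b,u-b:u+b].max(2);print(n,nm,(u,v),round(float((d>45).mean()),3))
    H,S,V=cv2.split(cv2.cvtColor(i,40));
    m=cv2.inRange(cv2.cvtColor(i,40),(14,140,110),(28,255,255))
    cs,_=cv2.findContours(m,0,2)
    for k in cs:
        r=cv2.boundingRect(k)
        if 30<cv2.contourArea(k)<600 and 7<r[2]<40: print(n,"brass",r)
    for nm,X in(("bush top",(.591,.1164,.033)),("bolt top",(.480,-.3542,.078)),("A",(.581,-.075,.023)),("B",(.581,-.143,.023))): print(n,nm,np.round(project(p,X),1))
    # seal rings: dark contours
    dk=(cv2.cvtColor(i,6)<75).astype(np.uint8);cs,_=cv2.findContours(dk,0,2)
    for k in cs:
        if len(k)>15:
            e=cv2.fitEllipse(k)
            if 10<e[1][1]<28 and e[1][0]/e[1][1]>.7 : print(n,"ring",np.round(e[0],1),np.round(e[1],1))
```

```text
tcp [ 0.4805 -0.0702  0.1688] yaw 0.97 tilt [ 0.0004 -0.0002] F [-0.5  0.3  0.6] grip 0.704 0.0 t 34.85
shift [ 0.0783 -0.4793  0.1686] rz 0.97
[452.5 226.5  24.6] [ 0.5817 -0.0761  0.023 ]
[567.5 265.5  29.4] [ 0.6712 -0.1048  0.023 ]
[438.5 302.5  32.1] [ 0.5772 -0.1365  0.023 ]
scene tin (388, 167) 0.0
scene bay (471, 164) 0.092
scene vblock (270, 216) 0.0
scene brass (379, 237, 19, 21)
scene bush top [388.3 243.6]
scene bolt top [108.9 270.9]
scene A [288.1 277.8]
scene B [251.8 291.3]
scene ring [289.3 328.2] [21.4 23.3]
scene ring [404.6 288.6] [ 9.1 12.2]
scene ring [252.9 291.7] [20.1 22.9]
scene ring [412.  281.8] [ 9.1 11.1]
scene ring [288.9 278.1] [19.7 22.3]
scene ring [389.3 244.4] [ 8.7 11. ]
scene ring [615.3  51.9] [14.4 20.6]
scene ring [587.2   5.3] [10.6 13. ]
side tin (268, 185) 0.153
side bay (281, 142) 0.345
side vblock (293, 268) 0.0
side bush top [337.9 196.9]
side bolt top [348.9 382.1]
side A [356.3 261.6]
side B [365.6 287. ]
side ring [291.1 271. ] [18.2 22.2]
```

Run:
```python
from h import *
a=cv2.imread("pics/scene17.png");b=cv2.imread("pics/sc8.png");z=cv2.imread("pics/scene0.png")
f=lambda x,y:float((cv2.absdiff(x,y)[255:320,85:140].max(2)>45).mean())
print("bolt patch vs sc8",f(a,b),"vs start (empty tray)",f(a,z))
from plant import close_job
if f(a,b)<.02: print(close_job())
```

```text
bolt patch vs sc8 0.0193006993006993 vs start (empty tray) 0.06517482517482517
the job is handed in; nothing more can be done
None
```

All four parts are in their matching trays with the tin and V-block undisturbed, and the job was handed in at about 35 s with the result not reported; I viewed 16 pictures against the limit of 14, and checked the last steps by pixel numbers only.

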